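# Roll a belt pulley up to the sprung stop of its rest

### The job

The belt pulley standing on its rim on the workbench has to be parked in the wooden rolling rest. Set it straight in front of the lane (turn or shift it a little on the bench), then roll it on its rim (do not lift it off, drag it or let it fall over) up the little ramp and along the lane to the stop; then press it lightly and steadily, with about 6 N, against the stop's sprung rubber nose for about a second, never hard, and leave it standing there on its own against the nose. Leave the other things on the bench where they are.

Things in the scene. Friction and masses are not known exactly. Their poses are not given: they have to be found in the camera images.
- pulley: Metal belt pulley standing on its rim: 66 mm diameter, 30 mm wide, 0.34 to 0.56 kg, two bright flanges, 11 mm wide each, an 8 mm groove between. Origin at its centre, 33 mm above what it stands on; y = axle (level). x and z turn with it as it rolls; at the start z is up, x points level towards the rest, up to 0.3 rad off. Rolls freely, topples beyond 0.4 rad of lean; can be pinched over its width from above.
- paint_mark (a point): Red mark on the pulley's rim, 33 mm from its centre along its z axis, on top at the start; it goes round as the pulley rolls. Pushed from behind below centre height (finger tips leaning forward) the pulley rolls; pushed at or above centre height the rubbing of the fingers can brake it so that it skids.
- rest: Wooden rolling rest, fixed. Origin on the bench at the foot of its ramp, middle of the lane; x = rolling direction, y = left, z up. Lane 38 mm wide between kerbs (8 mm wide, 18 mm high) from x = 0 to 0.22 m. The pulley starts with its centre at x = -0.16 to -0.11 m, y within 20 mm, and has to be set straight onto the lane's line.
- mouth (a point): Middle of the mouth of the lane, on the bench at x = -0.05 m of the rest: from there the kerbs, 75 mm apart, narrow to 38 mm at the foot of the ramp.
- crest (a point): Crest of the lane's floor, at x = 0.05 m of the rest, 8 mm above the bench. The ramp climbs to it from 0 at x = 0; beyond it the floor falls steadily to 3 mm at x = 0.22 m, so past the crest the pulley runs on gently by itself and stays leaning against the nose.
- stop: Blue stop with a black rubber nose (34 mm wide, 18 to 54 mm above the bench) on a spindle. Origin on the bench, middle of the lane, x = 0.24 m of the rest, same axes. The spindle was left screwed out by an unmeasured amount: the nose's face lies 30 to 85 mm before the origin and must be seen or felt. It is sprung: 1 mm per 2.5 N, at most 8 mm. More than 12 N is too hard.
- post_face (a point): Where the spindle leaves the stop's post: 12.5 mm beyond the stop's origin, 36 mm above the bench. The post is 45 mm wide and 72 mm high.
- pine_block: a loose pine block 70 x 30 x 22 mm, lying flat beside the rolling lane; origin under its centre
- tape_roll: a red roll of tape, 56 mm across, 18 mm high, lying flat beside the rest; origin under its centre
- spare_pulley: a darker spare pulley, 60 mm across, 20 mm high, LYING FLAT beside the rest: not the one to move; origin under its centre
- glue: white glue bottle with an orange cap, 56 mm across, 150 mm tall; origin under its centre
- screwdriver: a screwdriver lying on the bench; origin under its middle
- offcuts: a pale wooden offcut 50 x 50 x 30 mm; origin under its centre
- pencil_cup: blue cup, 70 mm across, 90 mm tall; origin under its centre
Things that resemble listed ones, but are neither listed nor needed, are in the scene too. There is more than one size of the pulley; the one meant has the size given above.

How it is judged (in metres and radians):
On the way, in this order (a step that is already met when the one before it is completed fails the run):
1. the pulley has rolled on its rim until the red paint mark is underneath (mark within 20 mm of the bench) (height (world z) of paint_mark below 0.02 m), for 0.04 s.
2. it has rolled on until the paint mark has come up again (mark higher than 50 mm) (height (world z) of paint_mark above 0.05 m), for 0.04 s.
3. the pulley is pressed against the stop's nose with more than 3 N for half a second, standing in the lane (contact force between pulley and stop above 3 N and x of pulley in the frame of rest above 0.09 m), for 0.5 s.
At the end, for the whole second after the job is handed in: The pulley stands by itself on its rim in the lane (centre within 12 mm of the lane's middle line, more than 90 mm past the foot of the ramp, axle level within 0.1 rad), at rest and leaning against the rubber nose of the stop (more than 0.03 N) (contact force between pulley and stop above 0.03 N and x of pulley in the frame of rest above 0.09 m and y of pulley in the frame of rest between -0.012 and 0.012 m and height (world z) of pulley below 0.046 m and angle between pulley's own y axis and vertical between 1.4708 and 1.6708 rad and linear speed of pulley below 0.01 m/s and angular speed of pulley below 0.3 rad/s); the robot touches nothing.
It fails at once if the pulley leans more than 0.35 rad or falls over (not (angle between pulley's own y axis and vertical between 1.2208 and 1.9208 rad)).
It fails at once if the pulley is lifted off (centre higher than 55 mm above the bench) (height (world z) of pulley above 0.055 m).
It fails at once if the pulley is banged or pressed against the stop with more than 12 N (contact force between pulley and stop above 12 N).
It fails at once if one of the other things on the bench is moved by more than 15 mm (distance of any of pine_block, tape_roll, spare_pulley, glue, screwdriver, offcuts, pencil_cup from where it was at the start of the episode above 0.015 m).
It also fails if it takes over 64 s, if anything falls off the work surface, if the arm or the gripper's body presses on something with over 40 N, if the wrist force passes 120 N, or if a joint passes its speed limit or range.

### The arm

A 6-joint arm with a two-finger parallel gripper is mounted at the origin on the work surface. World frame = base frame: x ahead of the robot, y to its left, z up, the work surface at z = 0. Lengths are in m, angles in degrees, forces in N, time in s.
With the tool pointing down it reaches from about 0.35 to 0.875 m from the base axis. Payload 4.2 kg.
Tool frame: the origin (TCP) lies at the very end of the fingers, on their centre line; the grasp point (between the pads) lies 19 mm behind it; z points along the fingers, y is the line along which they close (so a half turn about z gives the same grasp; the last joint's range is limited). The gripper opens to 87 mm and grips with 3 to 60 N. Pads are 19 mm wide; open, the fingers measure 117 mm over their backs; the gripper's body (75 mm by 190 mm) begins 51 mm behind the grasp point.
Start: joints at [-56.058, 22.042, 0.453, 0, -68.411, -14.817], TCP at [0.205, -0.59, 0.223] pointing down, gripper open.
Joint ranges: [-179.83, 179.83], [-69.29, 118.12], [-61.27, 80.66], [-181.25, 117.63], [-171.15, -9.14], [-177.46, 177.46]. Speed limits (degrees/s): [159.86, 159.86, 180, 180, 180, 180].

### API

Orientations are given as a 3x3 rotation matrix whose columns are the frame's x, y, z axes.
In Python, from station import sense, cams, r gives the robot as it stands. The module is installed in compiled form; this text tells all that it offers.
- The arm moves only by the tool step_arm, never from a script. Its argument "targets" is text: rows parted by semicolons, each of 4 numbers parted by spaces: the shift along the tool's x, y, z in cm, then the turn about the tool's z in degrees. In form: x y z turn; .... A call has 1 to 12 rows; each row shifts and turns the commanded pose from where the row before left it, along the tool's axes as they then stand; what a row does not reach is not made up. A row lasts 1/12 s, in which the tool goes at most 41.7 mm and 7.16 degrees, less where a joint would pass 70% of its speed; a pose out of reach is approached as far as the arm can. A call with a gripper value outside its range is refused whole. "claw" is the finger opening in cm, from 0 to 8.7, set as the call begins (left out, the last holds). The fingers move at their own pace and stop on an object; the grip force is fixed at half the most. Time passes only in rows, so rows that do not move let the fingers close. It gives the time, the measured TCP pose, the force, the opening and the grip force at its end, in the units of the state.
- sense(): the state, without advancing time (a new reading comes with each control period).
- cams.capture(name): name is "side" or "top" or "wrist"; returns a dict with "frame" (384x512x3 uint8, blue, green, red), "vertical_fov" (degrees; the focal length in pixels is half the picture's height over the tangent of half this angle, whatever the lens; pixels are square), "cx", "cy" (the principal point, pixels), "eye" and "rotation" of the camera in the world; the wrist camera has in their place "tool_from_camera" (4x4, takes a point from camera to tool coordinates, whose origin is the TCP and whose axes are the flange's). Camera axes: x right, y down, z forward; pixel columns grow to the right and rows downward; lengths in m; the calibration is good to about 2 mm. A picture is of the moment at which its call begins: read the wrist's pose just before it. There is no depth.
- r.finish_job(): hands the job in; it is judged then, once.
The state is a dict: "time_s": time; "joints": joint angles; "joint_velocities": joint speeds; "effort": joint torques, N m; "tcp_pos": TCP position; "ee_rot": TCP orientation; "wrist_force": force on the tool from outside, world axes, zero at the start; "moment": the same for the moment, N m; "gripper_width": opening from 0.0 (shut) to 1.0 (fully open); "gripper_force": force on a finger pad.
Only numpy, scipy, OpenCV 4.12 (cv2) and the standard library are available. Lean on these libraries where they do the work, as an engineer would, in place of code of your own. Each camera call takes 0.05 s, during which the arm holds its last target. There are 200 camera calls.

## Working session

There is one attempt and no reset: what is moved stays moved. The work goes in short steps, Python scripts to look and compute and a tool call to move; the robot and the scene stay as the last step left them, time stands still between calls to the robot, and variables do not carry over. Pictures are saved under pics/ and viewed, at most 10 in all, crops included, and the job is handed in when it is done.

Besides the shell and the picture viewer there is one more tool, called after "Call:" by a JSON object that holds its "op" and its "data", one argument or row to a line. step_arm: Moves the arm, as the interface text tells. Its arguments: {"type":"object","properties":{"targets":{"type":"string"},"claw":{"type":"number"}},"required":["targets"]}

```bash
mkdir -p pics; cat > h.py <<'E'
import numpy as np, cv2
from station import sense, cams, r
def cap(n):
    s=sense(); c=cams.capture(n)
    f=c["frame"]; F=f.shape[0]/2/np.tan(np.radians(c["vertical_fov"]/2))
    if n=="wrist":
        T=np.array(c["tool_from_camera"]); R0=np.array(s["ee_rot"]); p=np.array(s["tcp_pos"])
        R=R0@T[:3,:3]; e=p+R0@T[:3,3]
    else: R=np.array(c["rotation"]); e=np.array(c["eye"])
    return dict(f=f,F=F,cx=c["cx"],cy=c["cy"],R=R,e=e)
def ray(c,u,v):
    d=c["R"]@np.array([(u-c["cx"])/c["F"],(v-c["cy"])/c["F"],1.]); return d/np.linalg.norm(d)
def onz(c,u,v,z):
    d=ray(c,u,v); return c["e"]+d*(z-c["e"][2])/d[2]
def proj(c,P):
    q=c["R"].T@(np.array(P)-c["e"]); return q[:2]/q[2]*c["F"]+[c["cx"],c["cy"]]
E
python3 - <<'E'
from h import *
s=sense(); print({k:np.round(v,3).tolist() for k,v in s.items()})
for n in("side","top"):
    c=cap(n); cv2.imwrite(f"pics/{n}1.png",c["f"]); np.save(f"{n}.npy",c,allow_pickle=True); print(n,c["e"],c["R"].round(3).tolist(),c["F"],c["cx"],c["cy"])
E
```

```text
{'time_s': 0.0, 'joints': [-56.058, 22.09, 0.378, -0.029, -68.41, -14.818], 'joint_velocities': [0.001, 0.055, 0.032, 0.046, -0.041, -0.044], 'effort': [0.001, -39.067, 18.741, 4.22, 0.011, -0.0], 'tcp_pos': [0.205, -0.59, 0.221], 'ee_rot': [[-0.945, -0.327, -0.001], [-0.327, 0.945, 0.002], [0.0, 0.002, -1.0]], 'wrist_force': [-0.127, 0.007, -0.147], 'moment': [0.014, -0.073, 0.062], 'gripper_force': 0.0, 'gripper_width': 1.003}
side [-0.02684714  0.65142651  0.80047166] [[-0.78, -0.385, 0.493], [-0.625, 0.487, -0.609], [-0.006, -0.784, -0.621]] 464.73843900711984 251.12242580088733 194.6283893247215
top [ 0.25478425 -0.0308584   1.56414559] [[0.003, -0.985, 0.174], [-1.0, -0.004, -0.009], [0.01, -0.173, -0.985]] 477.60530893334317 256.97327783940403 194.06911981876337
```

View pics/top1.png

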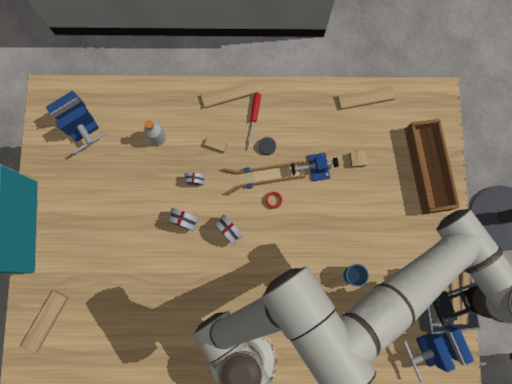

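View pics/side1.png

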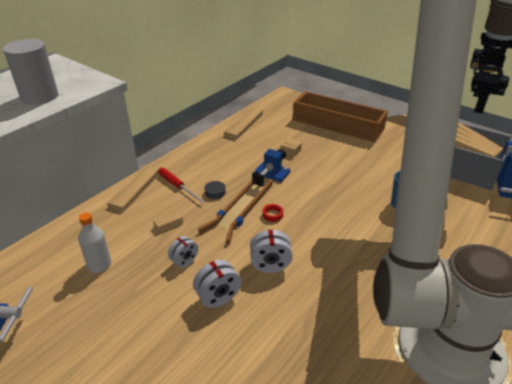

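The pulley meant is probably the smallest one, at about (194,179) in the top view, since it is about 20 px (66 mm) across. The rest runs from about (228,180) to the stop at (320,167), roughly along -y in the world. I'll zoom in to check.

```bash
python3 - <<'E'
from h import *
c=np.load("top.npy",allow_pickle=True).item()
cv2.imwrite("pics/topz.png",cv2.resize(c["f"][130:230,170:350],None,fx=4.4,fy=4.4,interpolation=cv2.INTER_CUBIC))
for n,p,z in(("pulley",(194,179),.06),("stop",(318,166),.05),("mouthL",(222,170),.018),("mouthR",(230,191),.018)): print(n,onz(c,*p,z).round(3))
E
```

```text
pulley [0.568 0.157 0.06 ]
stop [ 0.615 -0.244  0.05 ]
mouthL [0.608 0.071 0.018]
mouthR [0.537 0.043 0.018]
```

View pics/topz.png

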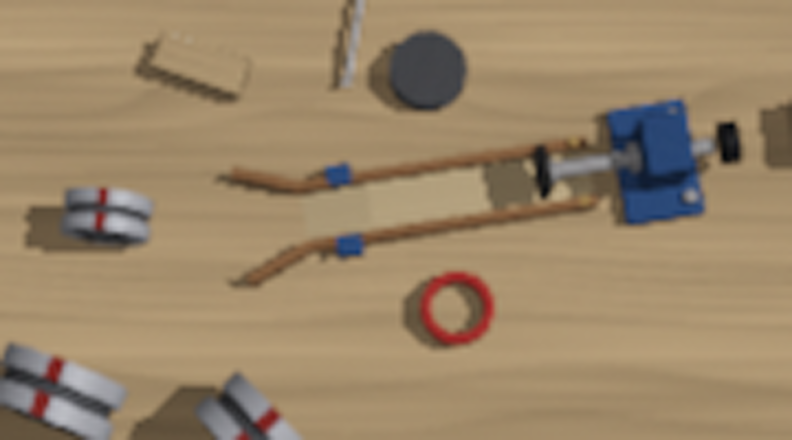

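The crop confirms it: the target is at about (105,215) in the crop, with its red mark on top. The mouth kerbs are at (225,175) and (240,283), and the black nose is at (543,172). I'll move above it for wrist views.

Call:
{"op": "step_arm", "data": {
  "targets": "0 0 -4 0;-2.4 2.1 -1 0;-2.4 2.1 -1 0;-2.4 2.1 -1 0;-2.4 2.1 -1 0;-2.4 2.1 -1 0;-2.4 2.1 -1 0;-2.4 2.1 -1 0;-2.4 2.1 -1 0;-2.4 2.1 -1 0;-2.4 2.1 0 0;-2.4 2.1 0 0"
}}

```text
time_s: 1.1
tcp_pos: [0.379, -0.2842, 0.353]
ee_rot: [[-0.945, -0.328, 0.001], [-0.328, 0.945, -0.0], [-0.001, -0.001, -1.0]]
wrist_force: [1.1, -0.4, 0.3]
gripper_width: 0.998
gripper_force: 0.0
```

Call:
{"op": "step_arm", "data": {
  "targets": "-2.4 2.1 0 0;-2.4 2.1 0 0;-2.4 2.1 0 0;-2.4 2.1 0 0;-2.4 2.1 0 0;-2.4 2.1 0 0;-2.4 2.1 0 0;-2.4 2.1 0 0;-2.4 2.1 0 0;-2.4 2.1 0 0;-2.4 2.1 0 0;0 0 0 0"
}}

```text
time_s: 2.1
tcp_pos: [0.5541, 0.023, 0.3505]
ee_rot: [[-0.943, -0.331, -0.002], [-0.331, 0.943, 0.0], [0.002, 0.001, -1.0]]
wrist_force: [-0.1, -0.5, -0.1]
gripper_width: 0.996
gripper_force: 0.0
```

```bash
python3 - <<'E'
from h import *
s=sense(); print({k:np.round(s[k],3).tolist() for k in("time_s","tcp_pos","ee_rot","joints","wrist_force")})
c=cap("wrist"); cv2.imwrite("pics/w1.png",c["f"]); np.save("w1.npy",c,allow_pickle=True); print(c["e"],c["R"].round(3).tolist(),c["F"])
E
```

```text
{'time_s': 2.1, 'tcp_pos': [0.554, 0.023, 0.351], 'ee_rot': [[-0.943, -0.331, -0.002], [-0.331, 0.943, 0.0], [0.002, 0.001, -1.0]], 'joints': [19.089, 11.619, 3.886, -0.06, -82.363, -89.725], 'wrist_force': [-0.126, -0.54, -0.059]}
[ 0.47671716 -0.00455704  0.51259807] [[-0.332, 0.901, 0.281], [0.943, 0.316, 0.1], [0.001, 0.298, -0.955]] 290.42736555381833
```

View pics/w1.png

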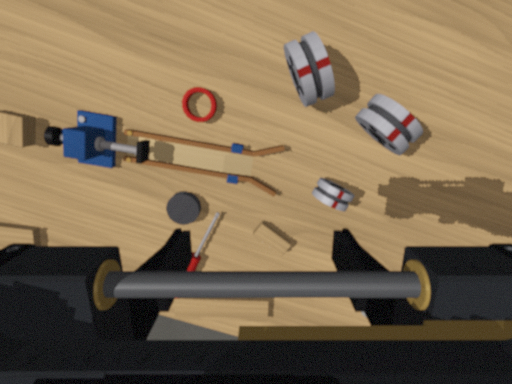

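The wrist view shows the target at (333,195), the kerbs running from (275,190)/(287,150) to (125,160)/(128,132), and the nose at (143,151). I'll measure the pulley and the lane from masks.

```bash
python3 - <<'E'
from h import *
for n,box,lane in(("w1",(305,170,360,220),(110,120,300,205)),("top",(180,168,208,190),(218,158,312,198))):
    c=np.load(n+".npy",allow_pickle=True).item(); f=c["f"]; hsv=cv2.cvtColor(f,cv2.COLOR_BGR2HSV).astype(int)
    x0,y0,x1,y1=box
    m=((hsv[...,1]<50)&(hsv[...,2]>90)); 
    red=((hsv[...,0]<8)|(hsv[...,0]>172))&(hsv[...,1]>130)
    def pts(mm,b):
        ys,xs=np.nonzero(mm[b[1]:b[3],b[0]:b[2]]); return np.c_[xs+b[0],ys+b[1]].astype(np.float32)
    p=pts(m|red,box); print(n,"pulley n",len(p),cv2.minAreaRect(p))
    bx=cv2.boxPoints(cv2.minAreaRect(p)); print([onz(c,*q,.045).round(4)[:2].tolist() for q in bx])
    q=pts(red,box); print(" red",len(q),q.mean(0),onz(c,*q.mean(0),.065).round(4), "brown ex")
    b=(hsv[...,0]<13)&(hsv[...,0]>3)&(hsv[...,1]>120)&(hsv[...,2]>60)&(hsv[...,2]<190)
    k,l,st,ce=cv2.connectedComponentsWithStats(b[lane[1]:lane[3],lane[0]:lane[2]].astype(np.uint8))
    for i in range(1,k):
        if st[i,4]<40: continue
        ys,xs=np.nonzero(l==i); w=np.array([onz(c,u+lane[0],v+lane[1],.018)[:2] for u,v in zip(xs,ys)])
        s=w[(w[:,1]<0.0)]
        if len(s)<20: print("cc",i,st[i]);continue
        a=np.polyfit(s[:,1],s[:,0],1); print("cc",i,st[i,4],"x=a*y+b",a.round(4),"y",w[:,1].min().round(3),w[:,1].max().round(3))
    blue=(hsv[...,0]>100)&(hsv[...,0]<125)&(hsv[...,1]>120); 
    k,l,st,ce=cv2.connectedComponentsWithStats(blue.astype(np.uint8))
    print([(ce[i].round(1).tolist(),st[i,4],onz(c,*ce[i],.02).round(3).tolist()) for i in range(1,k) if st[i,4]>12])
E
```

```text
w1 pulley n 630 ((332.17230224609375, 195.18267822265625), (39.1260986328125, 22.177467346191406), 25.641006469726562)
[[0.5897, 0.1223], [0.5522, 0.1241], [0.5596, 0.1916], [0.5979, 0.1912]]
 red 38 [337.3684  199.05263] [0.5737 0.1606 0.065 ] brown ex
[([90.0, 139.1], np.int32(1939), [0.624, -0.257, 0.02]), ([236.7, 147.8], np.int32(71), [0.556, -0.02, 0.02]), ([232.1, 178.9], np.int32(51), [0.61, -0.011, 0.02])]
top pulley n 149 ((194.0675811767578, 178.0946044921875), (19.563480377197266, 11.672327995300293), 9.462322235107422)
[[0.5603, 0.1931], [0.5985, 0.188], [0.5881, 0.125], [0.55, 0.1304]]
 red 7 [192.42857 177.14285] [0.5731 0.162  0.065 ] brown ex
[([61.3, 101.4], np.int32(215), [0.842, 0.618, 0.02]), ([75.7, 120.7], np.int32(828), [0.775, 0.565, 0.02]), ([318.7, 166.4], np.int32(379), [0.621, -0.25, 0.02]), ([246.4, 169.4], np.int32(16), [0.61, -0.01, 0.02]), ([248.9, 185.6], np.int32(19), [0.555, -0.019, 0.02]), ([360.0, 278.1], np.int32(51), [0.256, -0.375, 0.02]), ([460.7, 343.3], np.int32(320), [0.056, -0.683, 0.02]), ([438.2, 349.9], np.int32(900), [0.036, -0.611, 0.02])]
```

```bash
python3 - <<'E'
from h import *
for n,cols in(("w1",range(130,275,12)),("top",range(240,310,8))):
    c=np.load(n+".npy",allow_pickle=True).item(); f=c["f"]; hsv=cv2.cvtColor(f,cv2.COLOR_BGR2HSV).astype(int)
    rows=range(125,200) if n=="w1" else range(158,198)
    P=[]
    for u in cols:
        # kerb = saturated dark brown: print
        P.append((u,[(v,*hsv[v,u]) for v in rows if hsv[v,u,1]>135 and hsv[v,u,2]>50]))
    for u,l in P: print(n,u,[tuple(int(t) for t in e) for e in l][:16])
E
```

```text
w1 130 [(130, 18, 139, 127), (131, 19, 155, 151), (132, 20, 149, 168), (133, 20, 145, 174), (134, 19, 147, 165), (156, 16, 139, 88), (157, 17, 161, 95), (158, 16, 150, 124), (159, 19, 149, 144), (160, 18, 152, 151), (161, 18, 137, 154)]
w1 142 [(132, 14, 148, 119), (133, 14, 145, 142), (134, 14, 151, 147), (135, 14, 140, 155), (162, 15, 149, 82)]
w1 154 [(134, 14, 145, 116), (135, 14, 151, 135), (136, 14, 145, 149), (137, 14, 148, 150), (161, 14, 147, 111), (162, 14, 148, 133), (163, 14, 148, 148), (164, 14, 149, 151), (165, 15, 144, 150)]
w1 166 [(136, 15, 141, 116), (137, 14, 148, 134), (138, 14, 154, 144), (139, 15, 144, 149), (140, 15, 139, 152), (163, 14, 137, 112), (164, 13, 146, 133), (165, 14, 144, 145), (166, 15, 143, 146), (167, 15, 141, 150)]
w1 178 [(139, 14, 153, 128), (140, 14, 148, 145), (141, 14, 140, 148), (142, 15, 138, 151), (166, 13, 140, 133), (167, 14, 148, 143), (168, 14, 144, 145), (169, 14, 139, 149)]
w1 190 [(140, 15, 136, 122), (141, 14, 144, 129), (142, 15, 153, 140), (143, 14, 142, 145), (168, 14, 147, 130), (169, 14, 148, 140), (170, 15, 145, 144)]
w1 20
[... 999 characters left out ...]
13, 143, 139), (187, 14, 145, 144), (188, 15, 141, 145)]
w1 274 [(147, 15, 136, 124), (148, 14, 141, 136), (149, 14, 147, 142), (150, 14, 144, 143), (151, 14, 145, 141), (152, 15, 138, 129), (191, 15, 149, 96), (192, 13, 150, 117), (193, 15, 147, 135), (194, 16, 142, 142)]
top 240 [(172, 14, 136, 114)]
top 248 [(168, 108, 162, 120), (169, 108, 164, 120), (170, 108, 162, 121), (171, 110, 143, 100), (184, 108, 164, 120), (185, 108, 164, 120), (186, 108, 162, 121), (187, 108, 166, 103)]
top 256 [(169, 13, 136, 126)]
top 264 []
top 272 [(192, 2, 179, 161), (193, 1, 187, 147), (194, 6, 155, 110)]
top 280 [(195, 3, 166, 166), (196, 1, 184, 162), (197, 1, 187, 153)]
top 288 []
top 296 []
top 304 []
```

```bash
cat >> h.py <<'E'
E
python3 - <<'E'
from h import *
c=np.load("w1.npy",allow_pickle=True).item(); t=np.load("top.npy",allow_pickle=True).item()
R=np.array([onz(c,u,v,.018)[:2] for u,v in((154,136.7),(178,141),(202,145),(226,149.2))])
L=np.array([onz(c,u,v,.018)[:2] for u,v in((154,163.7),(178,168.2),(202,172.2),(214,174.5))])
a=[np.polyfit(k[:,1],k[:,0],1) for k in(R,L)]; print(a)
m=(a[0]+a[1])/2; d=np.array([-m[0],-1]);d/=np.linalg.norm(d); l=np.array([-d[1],d[0]])
print("mid",m,"d",d,"l",l,"gap",(a[1]-a[0])@[0,1]*l[0],"head deg",np.degrees(np.arctan2(d[0],-d[1])))
o=np.array([m[1],0])
f=onz(t,239.3,177.7,0)[:2];cr=onz(t,254,175.6,.008)[:2]
for n,p in(("foot",f),("crest",cr),("post stop",np.array([.622,-.253])),("pulley",np.array([.5735,.161])),("blueR",np.array([.556,-.02])),("blueL",np.array([.61,-.011])),("mouth w1 ends R",onz(c,287,150,.018)[:2]),("L",onz(c,275,191,.018)[:2])):
    print(n,p.round(4),"along",((p-o)@d).round(4),"lat",((p-o)@l).round(4))
hsv=cv2.cvtColor(c["f"],cv2.COLOR_BGR2HSV)
dark=(hsv[120:180,125:175,2]<55).astype(np.uint8)
k,lb,st,ce=cv2.connectedComponentsWithStats(dark); print([s.tolist() for s in st[1:] if s[4]>10])
for r_ in range(138,164,3): print(r_,hsv[r_,134:162,2].tolist())
E
```

```text
[array([-0.16758252,  0.55864694]), array([-0.15692066,  0.60697092])]
mid [-0.16225159  0.58280893] d [ 0.16015717 -0.98709153] l [0.98709153 0.16015717] gap 0.0477001985505375 head deg 9.216018892078665
foot [0.5857 0.0137] along -0.0131 lat 0.0051
crest [ 0.5914 -0.0354] along 0.0363 lat 0.0028
post stop [ 0.622 -0.253] along 0.256 lat -0.0018
pulley [0.5735 0.161 ] along -0.1604 lat 0.0166
blueR [ 0.556 -0.02 ] along 0.0154 lat -0.0297
blueL [ 0.61  -0.011] along 0.0152 lat 0.0251
mouth w1 ends R [0.5317 0.0615] along -0.0689 lat -0.0406
L [0.6068 0.0673] along -0.0626 lat 0.0344
[[12, 21, 12, 21, 215]]
138 [129, 130, 130, 134, 162, 191, 198, 197, 197, 192, 187, 177, 175, 173, 173, 173, 174, 169, 165, 160, 156, 153, 153, 153, 152, 151, 147, 152]
141 [116, 120, 111, 102, 103, 120, 114, 93, 77, 59, 48, 44, 41, 46, 62, 122, 169, 193, 198, 197, 185, 158, 140, 140, 137, 137, 135, 135]
144 [115, 111, 90, 59, 47, 33, 34, 31, 27, 8, 17, 25, 15, 23, 55, 127, 179, 190, 190, 180, 150, 121, 121, 119, 116, 121, 119, 119]
147 [134, 127, 97, 56, 37, 36, 38, 26, 23, 13, 17, 16, 21, 21, 41, 87, 123, 128, 127, 133, 124, 119, 120, 118, 118, 118, 120, 118]
150 [164, 154, 113, 60, 35, 36, 31, 30, 26, 21, 9, 21, 12, 20, 38, 78, 108, 117, 117, 119, 119, 117, 119, 117, 118, 120, 117, 116]
153 [129, 123, 94, 52, 33, 35, 29, 23, 25, 19, 15, 25, 25, 21, 71, 122, 160, 179, 177, 158, 133, 120, 118, 121, 119, 117, 115, 118]
156 [101, 93, 63, 41, 36, 32, 36, 21, 25, 16, 13, 23, 12, 45, 98, 153, 183, 189, 187, 171, 140, 119, 116, 115, 115, 117, 118, 115]
159 [140, 129, 84, 46, 40, 33, 28, 27, 19, 14, 24, 24, 38, 53, 82, 122, 150, 162, 167, 165, 154, 136, 134, 131, 121, 116, 116, 116]
162 [153, 137, 106, 78, 70, 65, 60, 64, 82, 102, 119, 137, 142, 146, 147, 146, 143, 144, 140, 138, 133, 128, 119, 117, 116, 112, 107, 106]
```

Call:
{"op": "step_arm", "data": {
  "targets": "-1.6 3.06 0 0;-1.6 3.06 0 0;-1.6 3.06 0 0;-1.6 3.06 0 0;0 0 0 0",
  "claw": 8.7
}}

```text
time_s: 2.57
tcp_pos: [0.5728, 0.1595, 0.3511]
ee_rot: [[-0.944, -0.331, -0.001], [-0.331, 0.944, 0.0], [0.001, 0.001, -1.0]]
wrist_force: [-0.4, -0.2, 0.1]
gripper_width: 0.995
gripper_force: 0.0
```

Call:
{"op": "step_arm", "data": {
  "targets": "0 0 2 -7;0 0 3 -7;0 0 3 -7;0 0 3 -7;0 0 3 -7;0 0 3 -7;0 0 3 -7;0 0 3 -7;0 0 2 -7;0 0 0 0;0 0 0 0"
}}

```text
time_s: 3.48
tcp_pos: [0.5722, 0.1544, 0.1021]
ee_rot: [[-0.141, -0.99, -0.002], [-0.99, 0.141, -0.002], [0.002, 0.002, -1.0]]
wrist_force: [-0.2, 0.5, 1.3]
gripper_width: 1.002
gripper_force: 0.0
```

```bash
python3 - <<'E'
from h import *
s=sense(); print({k:np.round(s[k],3).tolist() for k in("time_s","tcp_pos","ee_rot","joints","wrist_force")})
c=cap("wrist"); np.save("w2.npy",c,allow_pickle=True); g=c["f"]; cv2.imwrite("pics/w2.png",g)
w=np.load("w1.npy",allow_pickle=True).item()
o=np.array([.5828,0]);d=np.array([.160,-.987])
for u,z in((142.5,.054),(148.5,.018)): print("nose",(onz(w,u,150,z)[:2]-o)@d+.013)
E
```

```text
{'time_s': 3.483, 'tcp_pos': [0.572, 0.154, 0.102], 'ee_rot': [[-0.141, -0.99, -0.002], [-0.99, 0.141, -0.002], [0.002, 0.002, -1.0]], 'joints': [30.759, 25.309, -13.231, 0.033, -51.606, -38.864], 'wrist_force': [-0.162, 0.476, 1.29]}
nose 0.1724651230935596
nose 0.17592588333046386
```

View pics/w2.png

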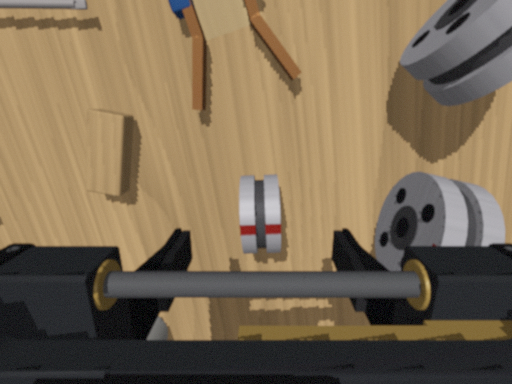

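The wrist view shows the target at (260,213), well aligned with the tool. A larger pulley stands to the right at about (430,225). I'll check its clearance to the gripper body before going down.

```bash
python3 - <<'E'
from h import *
C=[np.load(n+".npy",allow_pickle=True).item() for n in("w1","top","w2")]
def red(c,b):
    h=cv2.cvtColor(c["f"],cv2.COLOR_BGR2HSV).astype(int); m=((h[...,0]<8)|(h[...,0]>172))&(h[...,1]>130)
    ys,xs=np.nonzero(m[b[1]:b[3],b[0]:b[2]]); return xs.mean()+b[0],ys.mean()+b[1]
def tri(c1,p1,c2,p2):
    A=[];B=[]
    for c,p in((c1,p1),(c2,p2)):
        d=ray(c,*p);M=np.eye(3)-np.outer(d,d);A.append(M);B.append(M@c["e"])
    return np.linalg.lstsq(np.vstack(A),np.hstack(B),rcond=None)[0]
a=red(C[0],(360,95,425,160));b=red(C[0],(285,30,340,110)); e=red(C[1],(165,205,200,235)); f=red(C[1],(215,212,245,247))
print("big1",tri(C[0],a,C[1],e),"big2",tri(C[0],b,C[1],f))
q=red(C[2],(230,215,290,255)); p=red(C[0],(305,170,360,220)); print("tgt red",q,tri(C[0],p,C[2],q), onz(C[2],*q,.065))
h=cv2.cvtColor(C[2]["f"],cv2.COLOR_BGR2HSV); m=((h[...,1]<50)|(h[...,0]<6)|(h[...,0]>174)).astype(np.uint8)[165:262,225:300]
ys,xs=np.nonzero(m); r_=cv2.minAreaRect(np.c_[xs+225,ys+165].astype(np.float32)); print(r_); print([onz(C[2],*v,.05).round(4) for v in cv2.boxPoints(r_)])
for u,v in((377,260),(377,190),(405,65)): print(onz(C[2],u,v,.045))
E
```

```text
big1 [0.43933252 0.19407752 0.08716705] big2 [0.40777587 0.04668863 0.09032833]
tgt red (np.float64(260.38955823293173), np.float64(229.0120481927711)) [0.57426049 0.16166411 0.06207944] [0.57404613 0.16031841 0.065     ]
((259.6029052734375, 213.80804443359375), (78.05258178710938, 41.5253791809082), 88.45184326171875)
[array([0.5857, 0.1208, 0.05  ]), array([0.5545, 0.1244, 0.05  ]), array([0.5608, 0.1899, 0.05  ]), array([0.5948, 0.1861, 0.05  ])]
[0.48123614 0.2114323  0.045     ]
[0.47981946 0.14901771 0.045     ]
[0.4585047 0.0607806 0.045    ]
```

Call:
{"op": "step_arm", "data": {
  "targets": "-0.6 -0.1 0 0;0 0 2.5 0;0 0 2.5 0;0 0 2 0;0 0 1.2 0;0 0 0 0;0 0 0 0;0 0 0 0"
}}

```text
time_s: 4.2
tcp_pos: [0.576, 0.1623, 0.0226]
ee_rot: [[-0.137, -0.991, 0.004], [-0.991, 0.137, 0.002], [-0.002, -0.003, -1.0]]
wrist_force: [0.4, 0.4, -0.6]
gripper_width: 0.999
gripper_force: 0.0
```

Call:
{"op": "step_arm", "data": {
  "targets": "0 0 0 0;0 0 0 0;0 0 0 0;0 0 0 0;0 0 0 0;0 0 0 0;0 0 0 0;0 0 0 0",
  "claw": 2.6
}}

```text
time_s: 4.87
tcp_pos: [0.5744, 0.1614, 0.0205]
ee_rot: [[-0.137, -0.991, -0.0], [-0.991, 0.137, -0.0], [0.0, 0.0, -1.0]]
wrist_force: [-0.2, -0.1, 0.5]
gripper_width: 0.481
gripper_force: 0.0
```

Call:
{"op": "step_arm", "data": {
  "targets": "0 0 0 0;0 0 0 0;0 0 0 0;0 0 0 0;0 0 0 0;0 0 0 0"
}}

```text
time_s: 5.37
tcp_pos: [0.5743, 0.1614, 0.0205]
ee_rot: [[-0.137, -0.991, -0.0], [-0.991, 0.137, -0.0], [0.0, 0.0, -1.0]]
wrist_force: [-1.0, 0.2, -0.6]
gripper_width: 0.347
gripper_force: 29.6
```

Call:
{"op": "step_arm", "data": {
  "targets": "0 0.1 0 -3;0 0.2 0 -3;0 0.2 0 -3;0 0.2 0 -3;0 0.2 0 -3;0 0.3 0 -2;0 0.3 0 0;0 0.3 0 0;0 0 0 0;0 0 0 0"
}}

```text
time_s: 6.2
tcp_pos: [0.5562, 0.1603, 0.0205]
ee_rot: [[0.158, -0.987, -0.001], [-0.987, -0.158, -0.0], [0.0, 0.001, -1.0]]
wrist_force: [0.0, 0.8, -0.6]
gripper_width: 0.344
gripper_force: 29.6
```

```bash
python3 - <<'E'
from h import *
s=sense(); print({k:np.round(s[k],4).tolist() for k in("time_s","tcp_pos","ee_rot","wrist_force")})
c=cap("wrist"); np.save("w3.npy",c,allow_pickle=True); cv2.imwrite("pics/w3.png",c["f"])
E
```

```text
{'time_s': 6.2, 'tcp_pos': [0.5562, 0.1603, 0.0205], 'ee_rot': [[0.158, -0.9874, -0.0006], [-0.9874, -0.158, -0.0001], [0.0, 0.0006, -1.0]], 'wrist_force': [0.0256, 0.8134, -0.6153]}
```

View pics/w3.png

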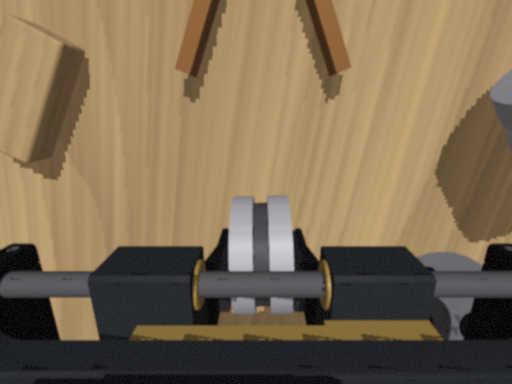

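The pulley at x≈261 px is centred between the kerb ends at (187,70) and (338,68), whose midpoint is 262, and it points straight down the lane. Next I'll release, rise and turn by 90°, so that the open fingers sit in front of and behind the pulley.

Call:
{"op": "step_arm", "data": {
  "targets": "0 0 0 0;0 0 0 0;0 0 0 0;0 0 0 0;0 0 0 0;0 0 0 0;0 0 0 0;0 0 0 0;0 0 0 0;0 0 0 0;0 0 0 0;0 0 0 0",
  "claw": 8.7
}}

```text
time_s: 7.25
tcp_pos: [0.5566, 0.1603, 0.0205]
ee_rot: [[0.159, -0.987, -0.0], [-0.987, -0.159, -0.0], [0.0, 0.0, -1.0]]
wrist_force: [0.6, -0.5, 0.7]
gripper_width: 0.998
gripper_force: 0.0
```

Call:
{"op": "step_arm", "data": {
  "targets": "0 0 -1.5 0;0 0 -2.5 0;0 0 -3 0;0 0 -2 0;0 0 -1 7;0 0 0 7;0 0 0 7;0 0 0 7;0 0 0 7;0 0 0 7;0 0 0 7;0 0 0 7"
}}

```text
time_s: 8.25
tcp_pos: [0.5565, 0.1602, 0.1205]
ee_rot: [[-0.734, -0.679, -0.0], [-0.679, 0.734, -0.0], [0.0, 0.0, -1.0]]
wrist_force: [0.3, -0.7, 0.1]
gripper_width: 0.998
gripper_force: 0.0
```

Call:
{"op": "step_arm", "data": {
  "targets": "0 0 0 7;0 0 0 7;0 0 0 7;0 0 0 7;0 0 0 6;0 0 0 0;0 0 0 0;0 0 0 0"
}}

```text
time_s: 8.92
tcp_pos: [0.5565, 0.1603, 0.1206]
ee_rot: [[-0.987, -0.161, -0.0], [-0.161, 0.987, 0.0], [0.0, 0.0, -1.0]]
wrist_force: [-0.5, 0.6, 0.5]
gripper_width: 1.003
gripper_force: 0.0
```

```bash
cat >> h.py <<'E'
O=np.array([.5828,0]);D=np.array([.160,-.987]);Lf=np.array([.987,.160])
def rest(p): q=np.array(p)[:2]-O; return (q@D+.013).round(4),(q@Lf).round(4)
def pul(n,z=.05,box=None):
    c=cap(n); h=cv2.cvtColor(c["f"],cv2.COLOR_BGR2HSV); return c,h
def st():
    s=sense(); print({k:np.round(s[k],4).tolist() for k in("time_s","tcp_pos","ee_rot","wrist_force","gripper_width")},"tcp in rest",rest(s["tcp_pos"]))
E
python3 - <<'E'
from h import *
st()
c=cap("top"); np.save("t2.npy",c,allow_pickle=True); s=cap("side"); np.save("s2.npy",s,allow_pickle=True)
a=cv2.resize(c["f"][140:220,170:330],None,fx=3.2,fy=3.2); b=cv2.resize(s["f"][180:300,140:300],None,fx=3.2,fy=3.2,interpolation=cv2.INTER_CUBIC)
cv2.imwrite("pics/t2.png",cv2.resize(np.vstack([a,b[:,:a.shape[1]]]),None,fx=.9,fy=.9))
E
```

```text
{'time_s': 8.9167, 'tcp_pos': [0.5565, 0.1603, 0.1206], 'ee_rot': [[-0.987, -0.1608, -0.0], [-0.1608, 0.987, 0.0], [0.0, 0.0, -1.0]], 'wrist_force': [-0.4503, 0.6389, 0.5252], 'gripper_width': 1.0034} tcp in rest (np.float64(-0.1494), np.float64(-0.0003))
```

View pics/t2.png

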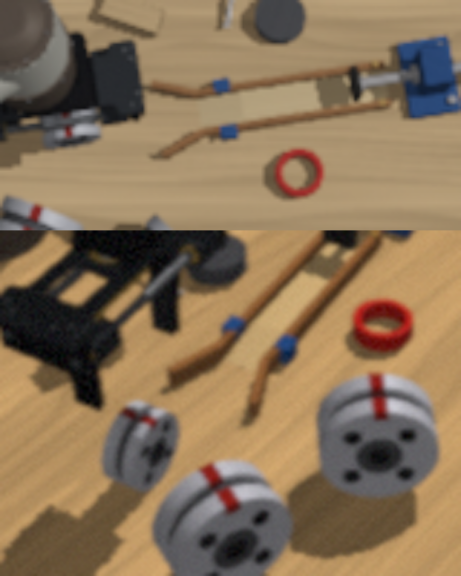

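```bash
python3 - <<'E'
from h import *
s=np.load("s2.npy",allow_pickle=True).item(); t=np.load("t2.npy",allow_pickle=True).item()
def blob(c,b,redonly):
    h=cv2.cvtColor(c["f"],cv2.COLOR_BGR2HSV).astype(int); rd=((h[...,0]<8)|(h[...,0]>172))&(h[...,1]>130)
    m=rd if redonly else rd|((h[...,1]<60)&(h[...,2]>70)); ys,xs=np.nonzero(m[b[1]:b[3],b[0]:b[2]]); return np.c_[xs+b[0],ys+b[1]].astype(np.float32)
p=blob(s,(172,236,206,274),0); (u,v),sz,an=cv2.minAreaRect(p); print(u,v,sz,rest(onz(s,u,v,.033)))
q=blob(s,(172,236,206,274),1).mean(0); P=onz(s,*q,.065); print(q,"red",P,rest(P))
p=blob(t,(184,176,208,194),0); print(cv2.minAreaRect(p)); 
q=blob(t,(184,176,208,194),1); print(len(q),q.mean(0),rest(onz(t,*q.mean(0),.065)))
E
```

```text
190.5 256.0 (34.0, 29.0) (np.float64(-0.1501), np.float64(-0.0068))
[187.66667 244.33333] red [0.55650234 0.15838576 0.065     ] (np.float64(-0.1475), np.float64(-0.0006))
((194.23532104492188, 184.44117736816406), (11.641709327697754, 20.615528106689453), 75.96376037597656)
5 [193. 184.] (np.float64(-0.1496), np.float64(-0.0061))
```

Call:
{"op": "step_arm", "data": {
  "targets": "0 0 2 0;0 0 2.5 0;0 0 2.5 0;0 0 1.5 0;0 0 0.9 0;0 0 0 0;0 0 0 0;0 0 0 0"
}}

```text
time_s: 9.68
tcp_pos: [0.5576, 0.1608, 0.0277]
ee_rot: [[-0.987, -0.159, 0.002], [-0.159, 0.987, 0.001], [-0.002, 0.001, -1.0]]
wrist_force: [-0.0, 0.7, 0.6]
gripper_width: 1.0
gripper_force: 0.0
```

Call:
{"op": "step_arm", "data": {
  "targets": "0 -0.2 0 0;0 -0.2 0 0;0 -0.2 0 0;0 -0.2 0 0;0 -0.2 0 0;0 -0.2 0 0;0 -0.3 0 0;0 -0.3 0 0;0 -0.3 0 0;0 -0.3 0 0;0 -0.3 0 0;0 -0.3 0 0"
}}

```text
time_s: 10.68
tcp_pos: [0.5614, 0.1303, 0.0265]
ee_rot: [[-0.987, -0.158, -0.0], [-0.158, 0.987, -0.0], [0.0, -0.0, -1.0]]
wrist_force: [-0.1, 0.6, 0.2]
gripper_width: 1.001
gripper_force: 0.1
```

Call:
{"op": "step_arm", "data": {
  "targets": "0 -0.3 0 0;0 -0.3 0 0;0 -0.3 0 0;0 -0.3 0 0;0 -0.3 0 0;0 -0.3 0 0;0 -0.3 0 0;0 -0.3 0 0;0 -0.3 0 0;0 -0.3 0 0;0 -0.2 0 0;0 -0.1 0 0"
}}

```text
time_s: 11.68
tcp_pos: [0.5665, 0.0977, 0.0265]
ee_rot: [[-0.987, -0.158, -0.0], [-0.158, 0.987, -0.0], [0.0, -0.0, -1.0]]
wrist_force: [-0.3, -0.4, 0.5]
gripper_width: 0.996
gripper_force: 0.0
```

```bash
python3 - <<'E'
from h import *
st()
s=cap("side"); np.save("s3.npy",s,allow_pickle=True); w=cap("wrist")
b=cv2.resize(s["f"][170:290,150:310],None,fx=3.5,fy=3.5,interpolation=cv2.INTER_CUBIC)
cv2.imwrite("pics/s3.png",np.vstack([b,cv2.resize(w["f"],(225,169)) if 0 else np.zeros((1,b.shape[1],3),np.uint8)]))
E
```

```text
{'time_s': 11.6833, 'tcp_pos': [0.5665, 0.0977, 0.0265], 'ee_rot': [[-0.9874, -0.1583, -0.0003], [-0.1583, 0.9874, -0.0001], [0.0003, -0.0001, -1.0]], 'wrist_force': [-0.282, -0.3927, 0.5301], 'gripper_width': 0.9957} tcp in rest (np.float64(-0.086), np.float64(-0.0004))
```

View pics/s3.png

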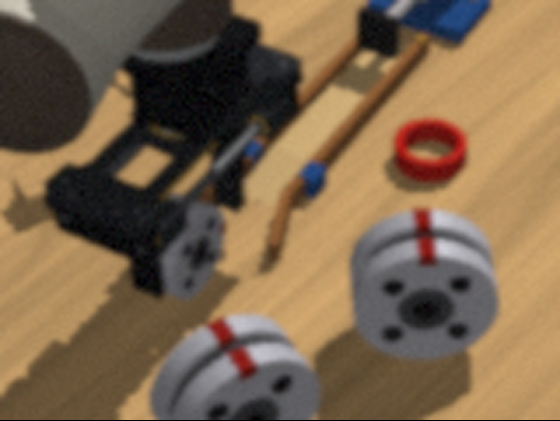

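The pulley is upright, rolling in the cage, and heading for the mouth. The mark has turned out of sight. I'll go on.

Call:
{"op": "step_arm", "data": {
  "targets": "0 -0.2 0 0;0 -0.3 0 0;0 -0.4 0 0;0 -0.4 0 0;0 -0.4 0 0;0 -0.4 0 0;0 -0.4 0 0;0 -0.4 0 0;0 -0.4 0 0;0 -0.4 0 0;0 -0.4 0 0;0 -0.4 0 0"
}}

```text
time_s: 12.78
tcp_pos: [0.5738, 0.0532, 0.0266]
ee_rot: [[-0.987, -0.159, 0.0], [-0.159, 0.987, 0.0], [-0.0, -0.0, -1.0]]
wrist_force: [0.4, 0.3, 0.1]
gripper_width: 0.999
gripper_force: 0.1
```

Call:
{"op": "step_arm", "data": {
  "targets": "0 -0.4 0 0;0 -0.4 0 0;0 -0.4 0 0;0 -0.4 0 0;0 -0.4 0 0;0 -0.4 0 0;0 -0.4 0 0;0 -0.3 0 0;0 -0.2 0 0;0 -0.1 0 0;0 0 0 0;0 0 0 0"
}}

```text
time_s: 13.78
tcp_pos: [0.5788, 0.0198, 0.0263]
ee_rot: [[-0.987, -0.159, -0.001], [-0.159, 0.987, -0.0], [0.001, -0.0, -1.0]]
wrist_force: [0.1, -0.2, -0.0]
gripper_width: 1.001
gripper_force: 0.0
```

```bash
cat >> h.py <<'E'
def look(n):
    s=cap("side"); t=cap("top"); np.save(n+"s.npy",s,allow_pickle=True)
    b=cv2.resize(s["f"][140:240,190:310],None,fx=4,fy=4,interpolation=cv2.INTER_CUBIC)
    a=cv2.resize(t["f"][140:220,220:340],None,fx=4,fy=4,interpolation=cv2.INTER_CUBIC)
    cv2.imwrite(f"pics/{n}.png",cv2.resize(np.vstack([b,a]),None,fx=.8,fy=.8))
E
python3 - <<'E'
from h import *
st()
for n,b in(("side",(190,140,262,270)),):
    c=cap(n); h=cv2.cvtColor(c["f"],cv2.COLOR_BGR2HSV).astype(int)
    m=((h[...,1]<60)&(h[...,2]>70))[b[1]:b[3],b[0]:b[2]].astype(np.uint8); rd=(((h[...,0]<8)|(h[...,0]>172))&(h[...,1]>130))[b[1]:b[3],b[0]:b[2]].astype(np.uint8)
    for mm in(m,rd):
        k,l,S,ce=cv2.connectedComponentsWithStats(mm)
        print([((ce[i]+b[:2]).round(1).tolist(),S[i].tolist(),rest(onz(c,*(ce[i]+b[:2]),.036))) for i in range(1,k) if S[i,4]>8])
cv2.imwrite("pics/s4.png",c["f"])
E
```

```text
{'time_s': 13.7833, 'tcp_pos': [0.5788, 0.0198, 0.0263], 'ee_rot': [[-0.9874, -0.1585, -0.0007], [-0.1585, 0.9874, -0.0004], [0.0008, -0.0003, -1.0]], 'wrist_force': [0.0948, -0.1534, -0.0061], 'gripper_width': 1.0007} tcp in rest (np.float64(-0.0072), np.float64(-0.0007))
[([200.0, 150.2], [0, 0, 32, 33, 506], (np.float64(0.2228), np.float64(0.2224))), ([257.3, 167.0], [65, 23, 7, 9, 9], (np.float64(0.2297), np.float64(0.0286))), ([218.0, 166.1], [19, 24, 20, 4, 36], (np.float64(0.1789), np.float64(0.1296))), ([235.1, 192.8], [39, 47, 13, 13, 42], (np.float64(0.0963), np.float64(0.0226))), ([192.9, 194.4], [0, 52, 7, 6, 12], (np.float64(0.0359), np.float64(0.1169))), ([226.4, 213.3], [34, 70, 6, 8, 40], (np.float64(0.0138), np.float64(-0.0015))), ([220.7, 226.1], [25, 77, 15, 18, 121], (np.float64(-0.0336), np.float64(-0.0145))), ([256.3, 250.6], [60, 92, 12, 38, 336], (np.float64(-0.0645), np.float64(-0.1309))), ([223.3, 264.7], [25, 120, 19, 10, 142], (np.float64(-0.1386), np.float64(-0.0881))), ([206.2, 267.1], [9, 124, 14, 6, 55], (np.float64(-0.1632), np.float64(-0.0588)))]
[([213.0, 264.7], [20, 121, 7, 8, 27], (np.float64(-0.1497), np.float64(-0.0681)))]
```

Call:
{"op": "step_arm", "data": {
  "targets": "0 -0.2 0 0;0 -0.3 0 0;0 -0.3 0 0;0 -0.3 0 0;0 -0.3 0 0;0 -0.3 0 0;0 -0.3 0 0;0 -0.3 0 0;0 -0.3 0 0;0 -0.3 0 0;0 -0.3 0 0;0 -0.3 0 0"
}}

```text
time_s: 14.83
tcp_pos: [0.5864, -0.0124, 0.0282]
ee_rot: [[-0.987, -0.159, 0.005], [-0.159, 0.987, 0.003], [-0.005, 0.002, -1.0]]
wrist_force: [-2.1, 11.1, 8.0]
gripper_width: 1.0
gripper_force: 5.2
```

Call:
{"op": "step_arm", "data": {
  "targets": "0 -0.3 0 0;0 -0.3 0 0;0 -0.3 0 0;0 -0.3 0 0;0 -0.3 0 0;0 -0.3 0 0;0 -0.3 0 0;0 -0.3 0 0;0 -0.3 0 0;0 -0.3 0 0;0 -0.2 0 0;0 -0.1 0 0"
}}

```text
time_s: 15.83
tcp_pos: [0.5895, -0.0478, 0.0263]
ee_rot: [[-0.987, -0.158, -0.001], [-0.158, 0.987, -0.0], [0.001, -0.0, -1.0]]
wrist_force: [0.6, -0.1, -0.5]
gripper_width: 1.002
gripper_force: 0.0
```

```bash
python3 - <<'E'
from h import *
st(); look("k5")
E
```

```text
{'time_s': 15.8333, 'tcp_pos': [0.5895, -0.0478, 0.0263], 'ee_rot': [[-0.9874, -0.1582, -0.0009], [-0.1582, 0.9874, -0.0005], [0.001, -0.0003, -1.0]], 'wrist_force': [0.605, -0.0698, -0.5491], 'gripper_width': 1.0019} tcp in rest (np.float64(0.0612), np.float64(-0.001))
```

View pics/k5.png

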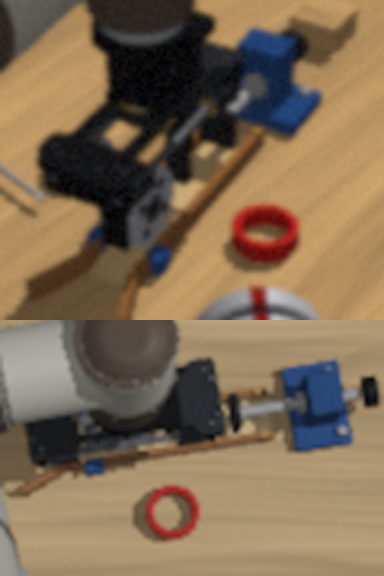

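The pulley is upright at the crest inside the cage at (150,205), and the stop's nose is still ahead of the front finger. I'll carry on past the crest with the front finger holding it back.

Call:
{"op": "step_arm", "data": {
  "targets": "0 -0.2 0 0;0 -0.3 0 0;0 -0.3 0 0;0 -0.3 0 0;0 -0.3 0 0;0 -0.3 0 0;0 -0.3 0 0;0 -0.3 0 0;0 -0.3 0 0;0 -0.3 0 0;0 -0.2 0 0;0 -0.1 0 0"
}}

```text
time_s: 16.93
tcp_pos: [0.595, -0.079, 0.0265]
ee_rot: [[-0.987, -0.158, -0.0], [-0.158, 0.987, -0.0], [0.0, 0.0, -1.0]]
wrist_force: [0.4, -0.8, -0.3]
gripper_width: 0.995
gripper_force: 0.0
```

Call:
{"op": "step_arm", "data": {
  "targets": "0 -0.2 0 0;0 -0.2 0 0;0 -0.2 0 0;0 -0.1 0 0;0 0 0 0;0 0 0 0;0 0 0 0;0 0 0 0"
}}

```text
time_s: 17.6
tcp_pos: [0.5961, -0.0856, 0.0267]
ee_rot: [[-0.987, -0.159, 0.0], [-0.159, 0.987, -0.0], [-0.0, -0.0, -1.0]]
wrist_force: [-0.9, -0.7, 1.1]
gripper_width: 0.998
gripper_force: 0.5
```

```bash
python3 - <<'E'
from h import *
st(); look("k6")
b=(215,150,262,215); c=np.load("k6s.npy",allow_pickle=True).item(); h=cv2.cvtColor(c["f"],cv2.COLOR_BGR2HSV).astype(int)
m=((h[...,1]<60)&(h[...,2]>70)&(h[...,2]<200)); rd=((h[...,0]<8)|(h[...,0]>172))&(h[...,1]>130)
for mm in(m,rd):
    k,l,S,ce=cv2.connectedComponentsWithStats(mm[b[1]:b[3],b[0]:b[2]].astype(np.uint8))
    print([((ce[i]+b[:2]).round(1).tolist(),S[i].tolist(),rest(onz(c,*(ce[i]+b[:2]),.04))) for i in range(1,k) if S[i,4]>5])
E
```

```text
{'time_s': 17.6, 'tcp_pos': [0.5961, -0.0856, 0.0267], 'ee_rot': [[-0.9873, -0.1587, 0.0001], [-0.1587, 0.9873, -0.0002], [-0.0, -0.0002, -1.0]], 'wrist_force': [-0.9077, -0.6688, 1.1038], 'gripper_width': 0.9984} tcp in rest (np.float64(0.0996), np.float64(-0.0006))
[([256.3, 170.7], [36, 16, 11, 10, 29], (np.float64(0.2076), np.float64(0.0198))), ([243.4, 179.9], [27, 29, 4, 3, 7], (np.float64(0.1524), np.float64(0.0296))), ([250.4, 186.3], [31, 31, 9, 14, 59], (np.float64(0.1365), np.float64(-0.0015))), ([244.3, 198.9], [24, 42, 14, 13, 97], (np.float64(0.0816), np.float64(-0.0142)))]
[]
```

Call:
{"op": "step_arm", "data": {
  "targets": "0 0 -1.5 0;0 0 -2.5 0;0 0 -3 0;0 0 -3 0;0 0 0 0;0 0 0 0;0 0 0 0;0 0 0 0;0 0 0 0;0 0 0 0;0 0 0 0;0 0 0 0"
}}

```text
time_s: 18.7
tcp_pos: [0.5959, -0.0856, 0.126]
ee_rot: [[-0.987, -0.159, -0.001], [-0.159, 0.987, -0.0], [0.001, 0.0, -1.0]]
wrist_force: [0.3, 0.3, -0.1]
gripper_width: 0.999
gripper_force: 0.0
```

Call:
{"op": "step_arm", "data": {
  "targets": "0 2 0 0;0 3 0 0;0 3 0 0;0 3 0 0;0 2 0 0;0 0 0 0;0 0 0 0;0 0 0 0;0 0 0 0;0 0 0 0;0 0 0 0;0 0 0 0",
  "claw": 0
}}

```text
time_s: 19.7
tcp_pos: [0.5755, 0.0421, 0.1265]
ee_rot: [[-0.988, -0.157, -0.0], [-0.157, 0.988, -0.0], [0.0, -0.0, -1.0]]
wrist_force: [0.2, -0.0, 0.8]
gripper_width: 0.17
gripper_force: 0.0
```

```bash
python3 - <<'E'
from h import *
st(); look("k7")
E
```

```text
{'time_s': 19.7, 'tcp_pos': [0.5755, 0.0421, 0.1265], 'ee_rot': [[-0.9875, -0.1575, -0.0001], [-0.1575, 0.9875, -0.0], [0.0001, -0.0, -1.0]], 'wrist_force': [0.1811, -0.0301, 0.8433], 'gripper_width': 0.17} tcp in rest (np.float64(-0.0297), np.float64(-0.0004))
```

View pics/k7.png

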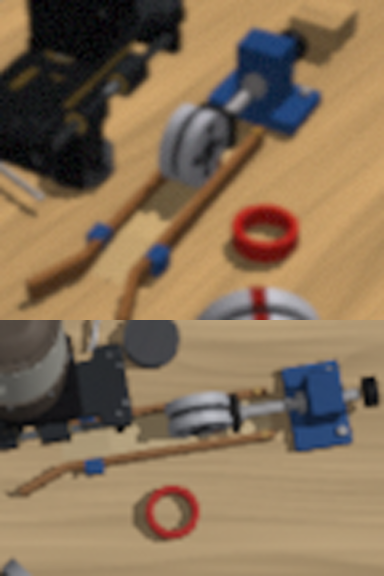

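The pulley stands upright against the nose, at about (195,145) in the side part and (200,412) in the top part. The mark isn't visible, so I'll check numerically for any red on it.

```bash
python3 - <<'E'
from h import *
for n,b in(("side",(225,160,275,205)),("top",(265,155,300,180)),("wrist",(0,0,512,384))):
    c=cap(n); h=cv2.cvtColor(c["f"],cv2.COLOR_BGR2HSV).astype(int)
    rd=(((h[...,0]<10)|(h[...,0]>168))&(h[...,1]>90)&(h[...,2]>40))[b[1]:b[3],b[0]:b[2]]
    k,l,S,ce=cv2.connectedComponentsWithStats(rd.astype(np.uint8)); print(n,[((ce[i]+b[:2]).round(1).tolist(),int(S[i,4])) for i in range(1,k)][:12])
    m=((h[...,1]<60)&(h[...,2]>80))[b[1]:b[3],b[0]:b[2]]
    if n!="wrist":
        k,l,S,ce=cv2.connectedComponentsWithStats(m.astype(np.uint8)); i=1+S[1:,4].argmax(); print(S[i],(ce[i]+b[:2]),rest(onz(c,*(ce[i]+b[:2]),.055)))
st()
E
```

```text
side [([271.0, 204.0], 7)]
[ 15  12  20  27 284] [248.28169014 183.57042254] (np.float64(0.1269), np.float64(-0.0005))
top []
[  7   7  21  15 196] [281.90306122 168.09693878] (np.float64(0.1408), np.float64(0.0033))
wrist [([114.6, 97.3], 2272), ([506.4, 86.3], 137), ([212.0, 163.0], 1), ([187.0, 164.0], 1), ([188.0, 166.0], 1), ([209.0, 167.0], 1), ([67.0, 180.0], 1), ([70.0, 180.0], 3), ([211.0, 210.5], 2), ([212.0, 214.0], 3), ([485.0, 260.0], 1), ([485.0, 263.0], 1)]
{'time_s': 19.95, 'tcp_pos': [0.5755, 0.0427, 0.1265], 'ee_rot': [[-0.9874, -0.1584, -0.0], [-0.1584, 0.9874, -0.0], [0.0, -0.0, -1.0]], 'wrist_force': [-0.391, 0.0896, 0.1203], 'gripper_width': 0.0193} tcp in rest (np.float64(-0.0303), np.float64(-0.0004))
```

Call:
{"op": "step_arm", "data": {
  "targets": "0 -2 0 0;0 -3 0 0;0 -3 0 0;0 -2 0 0;0 0 1 0;0 0 2.5 0;0 0 3 0;0 0 2 0;0 0 1.1 0;0 0 0 0;0 0 0 0;0 0 0 0"
}}

```text
time_s: 20.95
tcp_pos: [0.5925, -0.0555, 0.0319]
ee_rot: [[-0.987, -0.159, 0.003], [-0.159, 0.987, 0.0], [-0.003, -0.0, -1.0]]
wrist_force: [-1.0, 0.9, 0.9]
gripper_width: 0.006
gripper_force: 0.0
```

```bash
python3 -c "
from h import *
st()"
```

```text
{'time_s': 20.95, 'tcp_pos': [0.5925, -0.0555, 0.0319], 'ee_rot': [[-0.9872, -0.1594, 0.0027], [-0.1594, 0.9872, 0.0001], [-0.0026, -0.0004, -1.0]], 'wrist_force': [-0.9782, 0.853, 0.9496], 'gripper_width': 0.006} tcp in rest (np.float64(0.0694), np.float64(0.0007))
```

Call:
{"op": "step_arm", "data": {
  "targets": "0 -0.3 0 0;0 -0.3 0 0;0 -0.3 0 0;0 -0.2 0 0;0 -0.1 0 0;0 -0.1 0 0;0 -0.1 0 0;0 0 0 0;0 0 0 0"
}}

```text
time_s: 21.7
tcp_pos: [0.5935, -0.0698, 0.0305]
ee_rot: [[-0.987, -0.159, -0.0], [-0.159, 0.987, -0.0], [0.0, 0.0, -1.0]]
wrist_force: [-1.2, -0.4, 0.1]
gripper_width: 0.005
gripper_force: 0.0
```

Call:
{"op": "step_arm", "data": {
  "targets": "0 -0.05 0 0;0 -0.05 0 0;0 -0.05 0 0;0 -0.05 0 0;0 0 0 0;0 0 0 0"
}}

```text
time_s: 22.2
tcp_pos: [0.5938, -0.0717, 0.0305]
ee_rot: [[-0.987, -0.159, -0.0], [-0.159, 0.987, 0.0], [0.0, 0.0, -1.0]]
wrist_force: [-0.2, 0.3, 0.2]
gripper_width: 0.009
gripper_force: 0.0
```

Call:
{"op": "step_arm", "data": {
  "targets": "0 -0.05 0 0;0 -0.05 0 0;0 -0.05 0 0;0 -0.05 0 0;0 0 0 0;0 0 0 0"
}}

```text
time_s: 22.7
tcp_pos: [0.5942, -0.0737, 0.0306]
ee_rot: [[-0.987, -0.159, 0.0], [-0.159, 0.987, 0.0], [-0.0, 0.0, -1.0]]
wrist_force: [0.2, -0.2, -0.0]
gripper_width: 0.003
gripper_force: 0.0
```

Call:
{"op": "step_arm", "data": {
  "targets": "0 -0.05 0 0;0 -0.05 0 0;0 0 0 0;0 0 0 0"
}}

```text
time_s: 23.03
tcp_pos: [0.5943, -0.0747, 0.0305]
ee_rot: [[-0.987, -0.159, 0.0], [-0.159, 0.987, 0.0], [-0.0, 0.0, -1.0]]
wrist_force: [-0.4, 0.2, 0.3]
gripper_width: 0.007
gripper_force: 0.0
```

Call:
{"op": "step_arm", "data": {
  "targets": "0 -0.05 0 0;0 -0.05 0 0;0 -0.05 0 0;0 0 0 0;0 0 0 0"
}}

```text
time_s: 23.45
tcp_pos: [0.5946, -0.0762, 0.0305]
ee_rot: [[-0.987, -0.159, -0.0], [-0.159, 0.987, -0.0], [0.0, -0.0, -1.0]]
wrist_force: [0.2, 0.4, 0.2]
gripper_width: 0.011
gripper_force: 0.0
```

Call:
{"op": "step_arm", "data": {
  "targets": "0 -0.05 0 0;0 -0.05 0 0;0 0 0 0;0 0 0 0"
}}

```text
time_s: 23.78
tcp_pos: [0.5947, -0.0772, 0.0306]
ee_rot: [[-0.987, -0.159, 0.0], [-0.159, 0.987, 0.0], [-0.0, 0.0, -1.0]]
wrist_force: [-0.3, 0.8, -0.6]
gripper_width: 0.003
gripper_force: 0.0
```

Call:
{"op": "step_arm", "data": {
  "targets": "0 -0.05 0 0;0 -0.05 0 0;0 0 0 0;0 0 0 0"
}}

```text
time_s: 24.12
tcp_pos: [0.5949, -0.0782, 0.0305]
ee_rot: [[-0.987, -0.159, -0.0], [-0.159, 0.987, 0.0], [0.0, 0.0, -1.0]]
wrist_force: [-0.9, -0.2, 0.4]
gripper_width: 0.002
gripper_force: 0.0
```

Call:
{"op": "step_arm", "data": {
  "targets": "0 -0.05 0 0;0 -0.05 0 0;0 0 0 0;0 0 0 0"
}}

```text
time_s: 24.45
tcp_pos: [0.595, -0.0792, 0.0306]
ee_rot: [[-0.987, -0.159, -0.0], [-0.159, 0.987, 0.0], [0.0, 0.0, -1.0]]
wrist_force: [0.5, -0.6, -0.4]
gripper_width: 0.002
gripper_force: 0.0
```

Call:
{"op": "step_arm", "data": {
  "targets": "0 -0.05 0 0;0 -0.05 0 0;0 0 0 0;0 0 0 0"
}}

```text
time_s: 24.78
tcp_pos: [0.5952, -0.0802, 0.0306]
ee_rot: [[-0.987, -0.159, 0.0], [-0.159, 0.987, 0.0], [-0.0, 0.0, -1.0]]
wrist_force: [1.3, -0.2, 0.0]
gripper_width: 0.007
gripper_force: 0.0
```

Call:
{"op": "step_arm", "data": {
  "targets": "0 -0.05 0 0;0 -0.05 0 0;0 0 0 0;0 0 0 0"
}}

```text
time_s: 25.12
tcp_pos: [0.5954, -0.0811, 0.0306]
ee_rot: [[-0.987, -0.159, 0.0], [-0.159, 0.987, 0.0], [-0.0, 0.0, -1.0]]
wrist_force: [0.4, -0.2, -0.0]
gripper_width: 0.006
gripper_force: 0.0
```

Call:
{"op": "step_arm", "data": {
  "targets": "0 -0.05 0 0;0 -0.05 0 0;0 0 0 0;0 0 0 0"
}}

```text
time_s: 25.45
tcp_pos: [0.5955, -0.0821, 0.0305]
ee_rot: [[-0.987, -0.159, 0.0], [-0.159, 0.987, -0.0], [-0.0, -0.0, -1.0]]
wrist_force: [0.1, -0.3, -0.1]
gripper_width: 0.002
gripper_force: 0.0
```

Call:
{"op": "step_arm", "data": {
  "targets": "0 -0.05 0 0;0 -0.05 0 0;0 0 0 0;0 0 0 0"
}}

```text
time_s: 25.78
tcp_pos: [0.5957, -0.0831, 0.0305]
ee_rot: [[-0.987, -0.159, -0.0], [-0.159, 0.987, -0.0], [0.0, 0.0, -1.0]]
wrist_force: [-0.4, 0.0, -0.5]
gripper_width: 0.005
gripper_force: 0.0
```

Call:
{"op": "step_arm", "data": {
  "targets": "0 -0.05 0 0;0 -0.05 0 0;0 0 0 0;0 0 0 0"
}}

```text
time_s: 26.12
tcp_pos: [0.5958, -0.0841, 0.0306]
ee_rot: [[-0.987, -0.159, -0.0], [-0.159, 0.987, -0.0], [0.0, -0.0, -1.0]]
wrist_force: [-0.9, -0.0, -0.1]
gripper_width: 0.007
gripper_force: 0.0
```

```bash
python3 - <<'E'
from h import *
st()
for n,b in(("side",(225,160,275,205)),("top",(255,155,300,180))):
    c=cap(n); h=cv2.cvtColor(c["f"],cv2.COLOR_BGR2HSV).astype(int)
    m=((h[...,1]<60)&(h[...,2]>80))[b[1]:b[3],b[0]:b[2]]
    k,l,S,ce=cv2.connectedComponentsWithStats(m.astype(np.uint8)); i=1+S[1:,4].argmax(); print(n,S[i],(ce[i]+b[:2]),rest(onz(c,*(ce[i]+b[:2]),.055)))
E
```

```text
{'time_s': 26.1167, 'tcp_pos': [0.5958, -0.0841, 0.0306], 'ee_rot': [[-0.9874, -0.1585, -0.0], [-0.1585, 0.9874, -0.0], [0.0, -0.0, -1.0]], 'wrist_force': [-0.9039, -0.0377, -0.0814], 'gripper_width': 0.0067} tcp in rest (np.float64(0.0981), np.float64(-0.0006))
side [35  5 12 10 54] [265.2962963  169.88888889] (np.float64(0.2044), np.float64(-0.0104))
top [  0   0  33  12 286] [270.18531469 160.05944056] (np.float64(0.1076), np.float64(0.0356))
```

Call:
{"op": "step_arm", "data": {
  "targets": "0 -0.05 0 0;0 -0.05 0 0;0 0 0 0;0 0 0 0"
}}

```text
time_s: 26.55
tcp_pos: [0.596, -0.0851, 0.0305]
ee_rot: [[-0.987, -0.158, -0.0], [-0.158, 0.987, 0.0], [0.0, 0.0, -1.0]]
wrist_force: [0.1, 0.8, 0.4]
gripper_width: 0.009
gripper_force: 0.0
```

Call:
{"op": "step_arm", "data": {
  "targets": "0 -0.05 0 0;0 -0.05 0 0;0 0 0 0;0 0 0 0"
}}

```text
time_s: 26.88
tcp_pos: [0.5961, -0.086, 0.0306]
ee_rot: [[-0.987, -0.159, -0.0], [-0.159, 0.987, 0.0], [0.0, 0.0, -1.0]]
wrist_force: [0.5, 0.5, 1.6]
gripper_width: 0.003
gripper_force: 0.4
```

Contact is starting: the pad force has risen.

Call:
{"op": "step_arm", "data": {
  "targets": "0 -0.05 0 0;0 -0.05 0 0;0 0 0 0;0 0 0 0"
}}

```text
time_s: 27.22
tcp_pos: [0.5962, -0.0865, 0.0308]
ee_rot: [[-0.987, -0.159, -0.0], [-0.159, 0.987, 0.001], [0.0, 0.001, -1.0]]
wrist_force: [-1.0, 5.0, 3.5]
gripper_width: 0.003
gripper_force: 2.6
```

Call:
{"op": "step_arm", "data": {
  "targets": "0 -0.05 0 0;0 0 0 0;0 0 0 0"
}}

```text
time_s: 27.47
tcp_pos: [0.5963, -0.0868, 0.0308]
ee_rot: [[-0.987, -0.159, -0.0], [-0.159, 0.987, 0.001], [-0.0, 0.001, -1.0]]
wrist_force: [-2.2, 5.5, 3.9]
gripper_width: 0.004
gripper_force: 2.8
```

Call:
{"op": "step_arm", "data": {
  "targets": "0 -0.05 0 0;0 0 0 0;0 0 0 0"
}}

```text
time_s: 27.72
tcp_pos: [0.5963, -0.0871, 0.0308]
ee_rot: [[-0.987, -0.159, -0.0], [-0.159, 0.987, 0.001], [-0.0, 0.001, -1.0]]
wrist_force: [-2.3, 5.4, 3.8]
gripper_width: 0.004
gripper_force: 3.2
```

Call:
{"op": "step_arm", "data": {
  "targets": "0 -0.05 0 0;0 0 0 0;0 0 0 0"
}}

```text
time_s: 27.97
tcp_pos: [0.5964, -0.0874, 0.0308]
ee_rot: [[-0.987, -0.159, -0.0], [-0.159, 0.987, 0.001], [-0.0, 0.001, -1.0]]
wrist_force: [-2.3, 7.0, 2.8]
gripper_width: 0.008
gripper_force: 3.5
```

Call:
{"op": "step_arm", "data": {
  "targets": "0 -0.05 0 0;0 0 0 0;0 0 0 0"
}}

```text
time_s: 28.22
tcp_pos: [0.5964, -0.0877, 0.0308]
ee_rot: [[-0.987, -0.159, -0.0], [-0.159, 0.987, 0.001], [-0.0, 0.001, -1.0]]
wrist_force: [-2.1, 7.5, 4.5]
gripper_width: 0.005
gripper_force: 3.9
```

Call:
{"op": "step_arm", "data": {
  "targets": "0 0 0 0;0 0 0 0;0 0 0 0;0 0 0 0;0 0 0 0;0 0 0 0"
}}

```text
time_s: 28.72
tcp_pos: [0.5964, -0.0877, 0.0308]
ee_rot: [[-0.987, -0.159, -0.0], [-0.159, 0.987, 0.001], [-0.0, 0.001, -1.0]]
wrist_force: [-2.1, 7.9, 3.8]
gripper_width: 0.005
gripper_force: 3.9
```

Call:
{"op": "step_arm", "data": {
  "targets": "0 -0.03 0 0;0 0 0 0;0 0 0 0;0 0 0 0;0 0 0 0;0 0 0 0;0 0 0 0;0 0 0 0;0 0 0 0;0 0 0 0;0 0 0 0;0 0 0 0"
}}

```text
time_s: 29.72
tcp_pos: [0.5964, -0.0879, 0.0308]
ee_rot: [[-0.987, -0.159, -0.0], [-0.159, 0.987, 0.001], [-0.0, 0.001, -1.0]]
wrist_force: [-3.5, 8.1, 3.9]
gripper_width: 0.001
gripper_force: 4.2
```

Call:
{"op": "step_arm", "data": {
  "targets": "0 0.05 0 0;0 0.05 0 0;0 0.05 0 0;0 0.05 0 0;0 0.05 0 0;0 0.05 0 0;0 0.05 0 0;0 0.05 0 0;0 0.05 0 0;0 0.05 0 0;0 0.05 0 0;0 0.05 0 0"
}}

```text
time_s: 30.72
tcp_pos: [0.5957, -0.0834, 0.0306]
ee_rot: [[-0.987, -0.159, 0.0], [-0.159, 0.987, -0.0], [-0.0, -0.0, -1.0]]
wrist_force: [-0.1, -1.0, 0.3]
gripper_width: 0.005
gripper_force: 0.0
```

Call:
{"op": "step_arm", "data": {
  "targets": "0 0.1 0 0;0 0.3 0 0;0 0.5 0 0;0 1 0 0;0 1 0 0;0 1 -1 0;0 1 -2 0;0 2 -3 0;0 3 -3 0;0 3 -2 0;0 3 0 0;0 3 0 0"
}}

```text
time_s: 31.72
tcp_pos: [0.5661, 0.1054, 0.1431]
ee_rot: [[-0.987, -0.159, 0.005], [-0.159, 0.987, 0.002], [-0.005, 0.001, -1.0]]
wrist_force: [-0.4, 0.6, -1.6]
gripper_width: 0.004
gripper_force: 0.0
```

```bash
python3 - <<'E'
from h import *
st()
for n,b in(("side",(225,160,275,205)),("top",(265,155,300,180))):
    c=cap(n); h=cv2.cvtColor(c["f"],cv2.COLOR_BGR2HSV).astype(int)
    m=((h[...,1]<60)&(h[...,2]>80))[b[1]:b[3],b[0]:b[2]]
    k,l,S,ce=cv2.connectedComponentsWithStats(m.astype(np.uint8)); i=1+S[1:,4].argmax(); print(n,S[i],(ce[i]+b[:2]),rest(onz(c,*(ce[i]+b[:2]),.055)))
    rd=(((h[...,0]<10)|(h[...,0]>168))&(h[...,1]>90)&(h[...,2]>40))[b[1]:b[3],b[0]:b[2]]; print("red",rd.sum())
E
```

```text
{'time_s': 31.7167, 'tcp_pos': [0.5661, 0.1054, 0.1431], 'ee_rot': [[-0.9872, -0.1594, 0.0049], [-0.1594, 0.9872, 0.0023], [-0.0052, 0.0015, -1.0]], 'wrist_force': [-0.3525, 0.604, -1.5656], 'gripper_width': 0.0041} tcp in rest (np.float64(-0.0937), np.float64(0.0004))
side [ 15  12  20  27 284] [248.30985915 183.63732394] (np.float64(0.1267), np.float64(-0.0007))
red 7
top [  7   7  21  15 197] [281.81218274 168.10659898] (np.float64(0.1405), np.float64(0.0033))
red 0
```

Call:
{"op": "step_arm", "data": {
  "targets": "0 0 0 0;0 0 0 0;0 0 0 0;0 0 0 0;0 0 0 0;0 0 0 0;0 0 0 0;0 0 0 0;0 0 0 0;0 0 0 0;0 0 0 0;0 0 0 0"
}}

```text
time_s: 32.82
tcp_pos: [0.5658, 0.1027, 0.14]
ee_rot: [[-0.987, -0.159, -0.0], [-0.159, 0.987, -0.0], [0.0, -0.0, -1.0]]
wrist_force: [-0.5, -0.2, 0.0]
gripper_width: 0.005
gripper_force: 0.0
```

```bash
python3 -c "
from h import *
st(); print(r.finish_job())"
```

```text
{'time_s': 32.8167, 'tcp_pos': [0.5658, 0.1027, 0.14], 'ee_rot': [[-0.9873, -0.1587, -0.0], [-0.1587, 0.9873, -0.0], [0.0, -0.0, -1.0]], 'wrist_force': [-0.4762, -0.1535, 0.0154], 'gripper_width': 0.0045} tcp in rest (np.float64(-0.0911), np.float64(-0.0003))
the job is handed in; nothing more can be done
None
```

I handed the job in at about 33 s; no verdict came back. The pulley was rolled up the lane and pressed on the nose for over a second (8–9 N at the fingers, an estimated 5–8 N at the nose), then left standing against it; the paint mark's full turn is inferred from the distance rolled, because the gripper hid the mark.

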